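Fit the spare main fuse with the sprung tongs

ROBOT

A 6-joint arm with a two-finger parallel gripper is mounted at the origin on the work surface. World frame = base frame: x ahead of the robot, y to its left, z up, the work surface at z = 0. Lengths are in mm, angles in rad, forces in N, time in s.
With the tool pointing down it reaches from about 300 to 750 mm from the base axis. Payload 8.5 kg.
Tool frame: the origin (TCP) lies at the very end of the fingers, on their centre line; the grasp point (between the pads) lies 19 mm behind it; z points along the fingers, y is the line along which they close (so a half turn about z gives the same grasp; the last joint's range is limited). The gripper opens to 85 mm and grips with 20 to 120 N. Pads are 22 mm wide; open, the fingers measure 114 mm over their backs; the gripper's body (76 mm by 85 mm) begins 54 mm behind the grasp point. The pads swing forward as they close: fully open they stand 13 mm farther back than shut.
Start: joints at [-1.378, 0.381, 1.297, -0, 1.464, -0.215], TCP at [218.117, -504.881, 231.322] pointing down, gripper open.
Joint ranges: [-3.11, 3.11], [-0.89, 2.33], [0.22, 2.48], [-1.42, 4.56], [0.17, 2.85], [-2.88, 2.88]. Speed limits (rad/s): [2.39, 2.39, 3.14, 3.14, 3.14, 3.14].

INTERFACE

Orientations are given as a unit quaternion [x, y, z, w].
In Python, from plant import env, optics, job gives the robot as it stands. The module is installed in compiled form; this text tells all that it offers.
- The arm moves only by the tool servo_tool, never from a script. Its argument "steps" is a list of rows, each an object with "slide": the shift along the tool's x, y, z in mm, a list of three; "angular": the turn, a rotation vector about the tool's x, y, z in rad, a list of three; "grip": the gripper command: -1 is shut, 1 is fully open, values between are in proportion. A call has 1 to 12 rows; each row shifts and turns the commanded pose from where the row before left it, along the tool's axes as they then stand; what a row does not reach is not made up. A row lasts 1/10 s, in which the tool goes at most 50 mm and 8.59 degrees, less where a joint would pass 70% of its speed; a pose out of reach is approached as far as the arm can. A call is refused whole if a number of a shift passes 50 or a number of a turn 0.15, either way. A call with a gripper value outside its range is refused whole. The fingers move at their own pace and stop on an object; "squeeze" is the grip in N (left out, the last holds). Time passes only in rows, so rows that do not move let the fingers close. It gives the time, the measured TCP pose, the force, the opening and the grip force at its end, in the units of the state.
- env.state(): the state, without advancing time (a new reading comes with each control period).
- optics.snapshot(name): name is "scene" or "top"; returns a dict with "frame" (420x560x3 uint8, red, green, blue), "mtx" (3x3 intrinsics, pixels), "D" ([k1, k2, p1, p2, k3] as OpenCV has them; the pictures are not rectified), "R" (3x3) and "t" (3): a world point X has camera coordinates R X + t. Camera axes: x right, y down, z forward; pixel columns grow to the right and rows downward; lengths in mm; the calibration is good to about 2 mm. A picture is of the moment at which its call begins. There is no depth.
- job.hand_in(): hands the job in; it is judged then, once.
Trained networks look in the newest picture that a camera, given by its name, has taken for a name from the list of things; names that differ only in an ending like _2 or _b are one class to them, and where a whole thing is asked for, a point or a joint stands for the part that bears it (a point fixed in the world has none). Each returns a list of dicts, best first, with "conf" (0 to 1); they miss things now and then, are a little off and sometimes report something else, mostly with a low value. They report only what shows in the picture. A call takes as long as a camera call. They do not tell look-alikes from the thing itself.
- optics.boxes_of(camera, label): "centre" ([x, y, z] in mm, in world coordinates, good to about 4 mm: the middle of the surface that is visible of it).
- optics.trace(camera, label): "region" (420x560 bool, what is visible of it).
The state is a dict: "t": time; "joint_positions": joint angles; "joint_vel": joint speeds; "effort": joint torques, N m; "eef_pos": TCP position; "orientation": TCP orientation; "force": force on the tool from outside, world axes, zero at the start; "torque": the same for the moment, N m; "width": opening from 0.0 (shut) to 1.0 (fully open); "grip_force": force on a finger pad.
Only numpy, scipy, OpenCV 4.12 (cv2) and the standard library are available. Lean on these libraries where they do the work, as an engineer would, in place of code of your own. Each camera call takes 0.05 s, during which the arm holds its last target. There are 200 camera calls.

TASK

Pick the sprung steel tongs out of their pocket in the wooden tool block, squeeze them shut on the large spare fuse in the grey spares block, lift it out and push it straight down into the one empty holder of the car's fuse box until its body sits flat on the holder, fully home: it goes in stiffly, but never bear down on the holder's housing with more than 30 newtons. Then let the fuse go and stand the tongs back in their pocket. Handle the fuse with the tongs only, never with the gripper itself, and leave the small fuse, the screwdriver, the multi-tool and the grease tin where they are.

Things in the scene. Friction and masses are not known exactly. Their poses are not given: they have to be found in the camera images.
- tongs: Sprung steel tongs, 125 mm tall, 18 mm wide (their x), about 60 g, standing upright, jaws down. Origin: midway between the two jaw tips; z up to the bow joining the two arms at the top (z = 125); the arms open and close along y, each turning about a pin at z = 119, y = +-8. Open at rest, the jaws stand 25 mm apart, 31 mm over their outsides at the tips.
- tongs_handle (a point): The middle between the flat handle plates (18 mm wide, 56 to 94 mm above the tips), 75 mm above the tongs' origin: squeeze here, along the tongs' y. 34 mm over the outsides at rest; at 28 mm the jaws are 9 mm apart and parallel (jaws move 2.5 times as far). The spring pushes back with 4.5 N at first, 8 N when shut on the large fuse; the rest of the squeeze / 2.5 is the grip on it.
- tongs_ledge (a point): The middle between the jaws, 16 mm above the tongs' origin, level with the underside of a small ledge at the top of each jaw face (faces 16 mm high, 18 mm wide). Shut on the large fuse, the ledges reach 2.5 mm over its top from each side: set this point 1 to 3 mm above its top before squeezing (30 N or more). Pushed hard, the fuse may slip up in the jaws until the ledges bear on it.
- fuse: The large spare blade fuse: orange plastic body 29 mm wide (its x), 9 mm thick (its y), 20 mm tall; under it two metal blades 14 mm long, 8 mm wide, 2 mm thick, round-ended, centred 9.5 mm either side. Origin: centre of the body's underside, where the blades begin; z up. About 11 to 20 g. It stands loosely (1 mm play) in one place of the spares block, its body resting on the block.
- small_fuse: A smaller blade fuse in the other place of the spares block, body 19 x 5 x 12 mm. Leave it.
- spares: Grey parking block for spare fuses, fixed, 104 mm (its x) by 34 mm by 26 mm high; two places, at x = -26 and +26 mm, fuse width along its x. Origin: centre of its underside.
- holder: The empty fuse holder, grey plastic, 40 mm (its x) by 22 mm by 36 mm high, fixed in the fuse box: the only one of the row of three without a fuse. Its x is along the fuse's width. Origin: centre of its underside.
- holder_seat (a point): Centre of the empty holder's top face (36 mm above its origin), where a fully home fuse's origin lies, fuse x along holder x, either way round. Two slots, 9.5 mm either side, 9.8 x 3.8 mm, with a sloping lead-in 1.5 mm wide, 2 mm deep. Blades enter easily for some 8 mm; then sprung terminals resist, rising to 12 to 18 N just before the seat, where the body meets the face and stops hard.
- fusebox: The car's fuse and relay box, fixed: a black tray 176 mm (its x) by 116 mm by 30 mm high. Origin: centre of its underside. Row of three holders at y = -30 mm, x = -46, 0, +46 mm, tops 40 mm above the bench; two carry fuses like the spare one (tops at 60 mm), one, any of the three, is empty. A row of relays at y = +33 mm, tops 63 mm above the bench.
- rack: Wooden tool block, fixed, 120 mm (its x) by 66 mm by 45 mm high, with a rectangular pocket in its middle for the tongs. Origin: centre of its underside.
- pocket (a point): Centre of the pocket's floor, 7 mm above the bench, where the tongs' origin rests. The pocket is 24 mm (along the block's x) by 37 mm (along its y), 38 mm deep; the tongs stand in it with their y along the block's y, either way round.
- screwdriver: A screwdriver 190 mm long lying on the bench. Leave it.
- multitool: A folded bicycle multi-tool, 78 x 22 x 16 mm, lying on the bench. Leave it.
- grease: A low round steel tin, 64 mm across and 45 mm high, on the bench. Leave it.
Not all that is in view belongs to the job. What is shaped like the tongs but yellow is not meant.

How it is judged:
By the outcome, as a careful person would: the job done as asked, in the order asked, and still so for the second after the job is handed in, with the robot touching nothing.
It also fails if it takes over 58 s, if anything falls off the work surface, if the arm or the gripper's body presses on something with over 40 N, if the wrist force passes 120 N, or if a joint passes its speed limit or range.

## Working session

There is one attempt and no reset: what is moved stays moved. The work goes in short steps, Python scripts to look and compute and a tool call to move; the robot and the scene stay as the last step left them, time stands still between calls to the robot, and variables do not carry over. Pictures are saved under pics/ and viewed, at most 10 in all, crops included, and the job is handed in when it is done.

Besides the shell and the picture viewer there is one more tool, called after ">>>" as name(argument=value, ...) on one line, values as JSON. servo_tool: Moves the arm, as the interface text tells. Its arguments: {"type":"object","properties":{"steps":{"type":"array"},"squeeze":{"type":"number"}},"required":["steps"]}

```bash
mkdir -p pics; python3 - <<'E'
from plant import env, optics, job
import cv2,numpy as np
for n in("scene","top"):
    s=optics.snapshot(n); cv2.imwrite(f"pics/{n}0.png",s["frame"][:,:,::-1])
    np.savez(f"{n}0.npz",**s); print(n,s["mtx"].round(1).tolist(),np.round(s["D"],3),(-s["R"].T@s["t"]).round(0), s["R"].round(2).tolist())
    for l in("tongs","fuse","small_fuse","spares","holder","fusebox","rack"):
        print(l,[(round(d["conf"],2),np.round(d["centre"]).tolist()) for d in optics.boxes_of(n,l)])
s=env.state();print(s["t"],s["eef_pos"],s["orientation"],s["force"])
E
```

```text
scene [[487.4, 0.0, 281.7], [0.0, 487.4, 213.5], [0.0, 0.0, 1.0]] [-0.06  0.    0.    0.    0.  ] [1134.  475.  532.] [[-0.65, 0.76, 0.0], [0.39, 0.33, -0.86], [-0.66, -0.55, -0.51]]
tongs [(0.9, [469.0, -321.0, 71.0]), (0.87, [670.0, -270.0, 67.0]), (0.64, [463.0, -223.0, 66.0])]
fuse [(0.62, [568.0, -282.0, 90.0])]
small_fuse [(0.36, [555.0, -91.0, 33.0])]
spares [(0.57, [569.0, -58.0, 23.0])]
holder [(0.7, [589.0, 260.0, 39.0])]
fusebox [(0.96, [554.0, 214.0, 27.0])]
rack [(0.77, [583.0, -253.0, 34.0])]
top [[385.4, 0.0, 282.6], [0.0, 385.4, 206.5], [0.0, 0.0, 1.0]] [0.007 0.    0.    0.    0.   ] [423. -40. 952.] [[-0.03, -1.0, -0.02], [-0.99, 0.03, -0.16], [0.16, 0.02, -0.99]]
tongs [(0.77, [656.0, -270.0, 88.0]), (0.72, [458.0, -226.0, 95.0]), (0.7, [462.0, -319.0, 100.0]), (0.63, [562.0, -278.0, 103.0])]
fuse [(0.59, [565.0, -49.0, 47.0])]
small_fuse [(0.57, [559.0, -279.0, 104.0])]
spares [(0.7, [549.0, -77.0, 26.0])]
holder [(0.49, [578.0, 255.0, 36.0])]
fusebox [(0.62, [551.0, 200.0, 14.0]), (0.47, [578.0, 257.0, 40.0])]
rack [(0.69, [563.0, -270.0, 44.0])]
0.8 [ 218.11535218 -504.88715129  231.31227672] [ 9.79284349e-01  2.02489911e-01  6.46035980e-06 -2.56556293e-05] [ 0.46404984 -0.66642555 -0.17652705]
```

View pics/scene0.png

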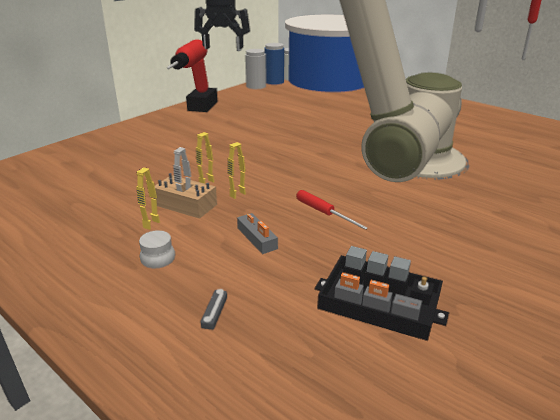

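View pics/top0.png

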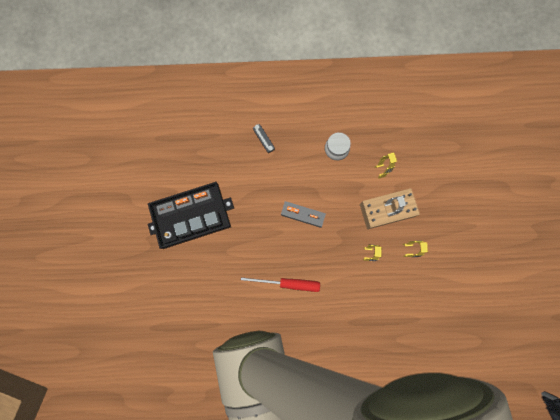

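The top view shows the steel tongs at about (388,206) in the wooden block. The yellow look-alikes are at (387,163), (373,252) and (417,248). In the spares block the large fuse is at (292,210) and the small one at (315,216). The empty holder is the left one of the row, at (165,209) in top and (407,305) in scene. Next I fit the known shapes to the network's masks.

```bash
cat > h.py <<'E'
import cv2,numpy as np
from scipy.optimize import minimize
def proj(s,X): return cv2.projectPoints(np.asarray(X,float).reshape(-1,1,3),cv2.Rodrigues(s["R"])[0],np.asarray(s["t"],float),s["mtx"],s["D"])[0][:,0]
def world(p,yaw,X):
    c,s=np.cos(yaw),np.sin(yaw); X=np.asarray(X,float)
    return np.c_[c*X[:,0]-s*X[:,1]+p[0],s*X[:,0]+c*X[:,1]+p[1],X[:,2]+(p[2] if len(p)>2 else 0)]
def box(x0,x1,y0,y1,z0,z1): return np.array([[x,y,z] for x in(x0,x1) for y in(y0,y1) for z in(z0,z1)],float)
def hull(m):
    n,l,st,_=cv2.connectedComponentsWithStats(m.astype(np.uint8)); l=l==1+np.argmax(st[1:,4])
    r,c=np.nonzero(l); P=np.concatenate([np.c_[c+a,r+b] for a in(-.5,.5) for b in(-.5,.5)])
    return cv2.convexHull(P.astype(np.float32))
def fit(views,X,p0):
    # views: [(snap,mask hull)], X model points, p0 x,y,yaw
    def cost(p):
        e=0
        for s,h in views:
            q=cv2.convexHull(proj(s,world(p[:2],p[2],X)).astype(np.float32)); a=cv2.intersectConvexConvex(q,h)[0]
            e+=1-a/(cv2.contourArea(q)+cv2.contourArea(h)-a)
        return e
    r=minimize(cost,p0,method="Nelder-Mead",options=dict(initial_simplex=np.array(p0)+np.array([[0,0,0],[8,0,0],[0,8,0],[0,0,.15]]),xatol=.01,fatol=1e-5))
    return r.x,r.fun
E
python3 - <<'E'
from plant import env, optics, job
import numpy as np,cv2
from h import *
S={n:optics.snapshot(n) for n in("scene","top")}
M={}
for l in("rack","spares","fusebox","holder","fuse","tongs","small_fuse"):
    for n in S:
        for i,d in enumerate(optics.trace(n,l)):
            r,c=np.nonzero(d["region"]); M[f"{n}|{l}|{i}"]=d["region"]
            print(n,l,i,round(d["conf"],2),len(r),c.min(),c.max(),r.min(),r.max())
np.savez("m0.npz",**M)
B=dict(rack=(box(-60,60,-33,33,0,45),(563,-270,1.3)),spares=(box(-52,52,-17,17,0,26),(558,-75,1.3)))
for l,(X,p0) in B.items():
    V=[(S[n],hull(M[f"{n}|{l}|0"])) for n in S if f"{n}|{l}|0" in M]
    for v in([V]+[[x] for x in V]):
        p,f=fit(v,X,p0); print(l,p.round(2),round(f,3))
for n in S:
    f=S[n]["frame"]; 
    c=f[225:345,225:465] if n=="scene" else f[170:260,140:430]
    cv2.imwrite(f"pics/{n}1.png",cv2.resize(c,None,fx=800/c.shape[1],fy=800/c.shape[1],interpolation=cv2.INTER_CUBIC)[:,:,::-1])
E
```

```text
scene rack 0 0.88 1834 155 216 173 218
top rack 0 0.6 1280 360 418 189 228
scene spares 0 0.6 849 236 278 214 253
scene spares 1 0.32 5597 315 448 246 339
scene spares 2 0.32 556 296 365 190 228
scene fusebox 0 0.82 5925 315 449 246 340
top fusebox 0 0.73 3045 148 233 183 247
top fusebox 1 0.15 123 386 404 197 213
scene holder 0 0.82 523 393 420 295 320
scene holder 1 0.55 1750 155 216 174 217
top holder 0 0.55 211 157 177 202 215
scene fuse 0 0.59 129 257 268 221 237
scene fuse 1 0.16 579 201 226 290 328
top fuse 0 0.62 46 287 297 207 212
scene tongs 0 0.8 397 229 244 143 196
scene tongs 1 0.76 541 174 190 147 191
scene tongs 2 0.71 474 196 213 132 182
scene tongs 3 0.66 865 135 159 167 228
top tongs 0 0.68 149 406 426 241 256
top tongs 1 0.64 107 365 380 246 260
top tongs 2 0.54 242 378 397 153 176
top tongs 3 0.52 198 385 405 196 216
rack [ 562.43 -280.      1.78] 0.137
rack [ 560.58 -282.58    1.71] 0.1
rack [ 562.36 -279.94    1.79] 0.031
spares [559.08 -74.23   1.28] 0.082
spares [559.08 -74.23   1.28] 0.082
```

View pics/scene1.png

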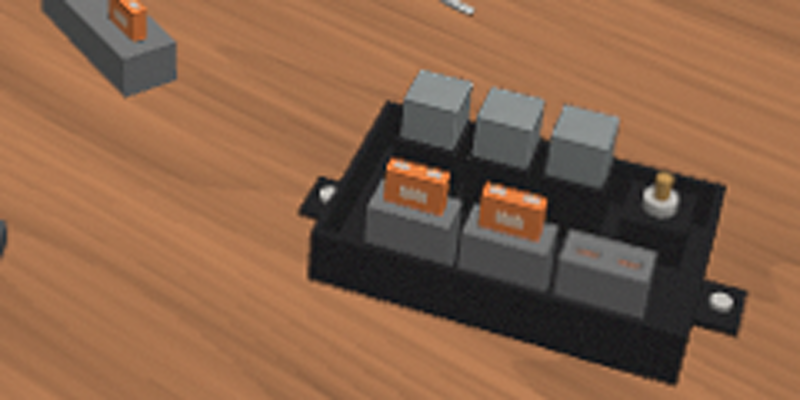

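View pics/top1.png

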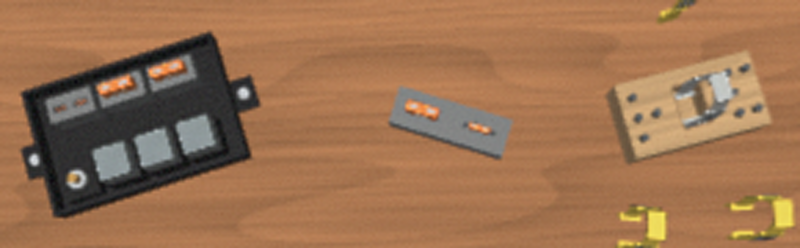

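The crops show that the steel tongs fit in the wooden block, open side left, at top crop (705,95), which is pixel (396,204). The three look-alikes are yellow. The empty holder is the right one in the scene crop (605,270), with two bare slots, and the left one in the top crop (68,104). The large orange fuse is nearest the fuse box, at top crop (422,108). Next I refine using the orange blobs and clicked corners.

```bash
cat >> h.py <<'E'
def ray(s,uv,z):
    q=cv2.undistortPoints(np.array([[uv]],float),s["mtx"],s["D"])[0,0]
    C=-s["R"].T@s["t"]; d=s["R"].T@np.array([q[0],q[1],1]); return (C+d*(z-C[2])/d[2])[:2]
def orange(s,sub=6):
    f=s["frame"].astype(int); hsv=cv2.cvtColor(s["frame"],cv2.COLOR_RGB2HSV)
    m=((hsv[...,1]>190)&(hsv[...,2]>140)&(hsv[...,0]>4)&(hsv[...,0]<16)).astype(np.uint8)
    m=cv2.morphologyEx(m,cv2.MORPH_CLOSE,np.ones((3,3),np.uint8))
    n,l,st,c=cv2.connectedComponentsWithStats(m)
    return [(c[i].round(1).tolist(),int(st[i,4]),st[i,:4].tolist()) for i in range(1,n) if st[i,4]>=8]
E
python3 - <<'E'
import numpy as np
from h import *
S={n:dict(np.load(n+"0.npz")) for n in("scene","top")}
T=S["top"];C=S["scene"]
k=290/800; t=lambda u,v:(140+(u+.5)*k-.5,170+(v+.5)*k-.5); c=lambda u,v:(225+(u+.5)*.3-.5,225+(v+.5)*.3-.5)
def rect(s,P,z,f,name):
    W=np.array([ray(s,f(*p),z) for p in P]); m=W.mean(0); e=W[[1,2]].mean(0)-W[[0,3]].mean(0)
    print(name,m.round(1),"len",np.linalg.norm(e).round(1),np.linalg.norm(W[3]-W[0]).round(1),"yaw",(np.arctan2(e[1],e[0])).round(3))
# corners order: (-x) a,(+x) b,(+x)c,(-x)d
rect(T,[(748,52),(609,91),(632,162),(771,122)],45,t,"rack T")
rect(T,[(512,118),(399,86),(390,122),(502,158)],26,t,"spares T")
rect(T,[(88,82),(45,97),(52,124),(95,110)],40,t,"holder T")
rect(C,[(569,231),(657,248),(645,288),(556,270)],40,c,"holder C?")
rect(T,[(214,35),(23,92),(60,217),(250,158)],30,t,"box T")
for n in S: 
    for o in orange(S[n]): print(n,o,[ray(S[n],o[0],z).round(1).tolist() for z in((36,50) if n=="scene" else (46,60))])
E
```

```text
rack T [ 560.5 -278.2] len 124.7 63.3 yaw 1.818
spares T [557.3 -73.1] len 103.2 36.5 yaw 1.242
holder T [581.4 259.4] len 39.3 26.0 yaw 1.872
holder C? [583.2 258.3] len 39.8 29.1 yaw 1.963
box T [562.  203.1] len 174.2 115.6 yaw 1.84
```

```bash
python3 - <<'E'
import re
s=open("h.py").read().replace('(hsv[...,1]>190)&(hsv[...,2]>140)&(hsv[...,0]>4)&(hsv[...,0]<16)','(hsv[...,1]>170)&(hsv[...,2]>120)&(hsv[...,0]>4)&(hsv[...,0]<16)')
open("h.py","w").write(s)
import numpy as np,cv2
from h import *
for n,p in(("scene",(350,281)),("top",(292,210))):
    S=dict(np.load(n+"0.npz"));h=cv2.cvtColor(S["frame"],cv2.COLOR_RGB2HSV);print(h[p[1]-3:p[1]+4,p[0]].tolist(),h[330,100],S["frame"].dtype)
    for o in orange(S):print(n,o)
M=np.load("m0.npz")
S={n:dict(np.load(n+"0.npz")) for n in("scene","top")}
for l,X,p0 in(("spares",box(-52,52,-17,17,0,26),(558,-75,1.25)),("rack",box(-60,60,-33,33,0,45),(561,-279,1.82)),("fusebox",np.r_[box(-88,88,-58,58,0,30)],(562,203,1.84)),("holder",box(-20,20,-11,11,30,40),(582,259,1.85)),("holder",box(-20,20,-11,11,24,40),(582,259,1.85))):
  for n in S:
    if f"{n}|{l}|0" in M: 
        p,f=fit([(S[n],hull(M[f"{n}|{l}|0"]))],X,p0);print(n,l,p.round(2),round(f,3))
E
```

```text
[[11, 181, 175], [11, 178, 142], [11, 181, 145], [11, 147, 147], [14, 80, 159], [14, 61, 143], [14, 65, 142]] [ 12 133 174] uint8
scene ([250.9, 218.8], 12, [248, 215, 5, 8])
scene ([263.9, 229.2], 64, [258, 222, 11, 15])
scene ([349.9, 280.4], 169, [341, 273, 19, 16])
scene ([378.4, 287.9], 168, [369, 280, 20, 17])
[[11, 154, 200], [12, 171, 236], [12, 173, 237], [13, 175, 239], [11, 130, 157], [11, 16, 127], [100, 6, 135]] [ 12 132 156] uint8
top ([201.4, 195.2], 17, [198, 194, 9, 4])
top ([181.9, 201.4], 21, [176, 199, 13, 5])
top ([291.9, 209.5], 10, [289, 208, 6, 4])
scene spares [559.09 -74.21   1.28] 0.082
scene rack [ 560.58 -282.59    1.71] 0.1
top rack [ 562.36 -279.94    1.79] 0.031
scene fusebox [565.91 208.53   1.85] 0.219
top fusebox [564.18 207.03   1.84] 0.104
scene holder [589.68 261.4    1.95] 0.298
top holder [578.68 256.13   1.85] 0.249
scene holder [583.82 259.12   1.95] 0.168
top holder [579.12 257.15   1.84] 0.191
```

```bash
cat >> h.py <<'E'
def soft(s,uv,r,thr=150):
    u,v=map(int,uv); h=cv2.cvtColor(s["frame"],cv2.COLOR_RGB2HSV).astype(float)[v-r:v+r+1,u-r:u+r+1]
    w=np.clip((h[...,1]-60)/110,0,1) if thr is None else np.clip((h[...,1]-thr+15)/30,0,1)
    w*=h[...,2]>80
    Y,X=np.mgrid[v-r:v+r+1,u-r:u+r+1]; return np.array([(w*X).sum(),(w*Y).sum()])/w.sum(),w.sum()
def cen(s,X):
    q=cv2.convexHull(proj(s,X).astype(np.float32)); m=cv2.moments(q); return np.array([m["m10"],m["m01"]])/m["m00"],m["m00"]
def loc(s,uv,z,yaw,X=box(-14.5,14.5,-4.5,4.5,0,20)):
    p=ray(s,uv,z+15)
    for _ in range(8): p=p+ray(s,uv,z+15)-ray(s,cen(s,world((*p,z),yaw,X))[0],z+15)
    return p,cen(s,world((*p,z),yaw,X))[1]
E
python3 - <<'E'
from h import *
S={n:dict(np.load(n+"0.npz")) for n in("scene","top")}
for n,nm,uv,r,thr,z,yaw in(("top","A",(201,195),9,None,40,1.84),("top","B",(182,201),9,None,40,1.84),("top","sp",(292,210),7,None,26,1.25),
  ("scene","A",(350,281),13,None,40,1.84),("scene","B",(378,288),13,None,40,1.84),("scene","sp",(263,230),10,155,26,1.25)):
    c,a=soft(S[n],uv,r,thr); p,am=loc(S[n],c,z,yaw); print(n,nm,c.round(1),round(a),p.round(1),round(am))
E
```

```text
top A [199.3 193.3] 62 [610.5 174. ] 76
top B [180.8 199.4] 63 [597.2 218.5] 78
top sp [292.8 208.8] 48 [567.9 -48.8] 61
scene A [349.7 280.4] 214 [605.7 169.2] 263
scene B [378.3 287.9] 220 [592.7 213.2] 274
scene sp [263.6 229. ] 93 [566.4 -48.7] 144
```

```bash
python3 - <<'E'
from h import *
S={n:dict(np.load(n+"0.npz")) for n in("scene","top")}
T=S["top"];h=cv2.cvtColor(T["frame"],cv2.COLOR_RGB2HSV)
print(h[188:208,182,1],h[188:208,182,2]);
for nm,uv,z,yaw in(("A",(201,195),40,1.85),("B",(182,201),40,1.85),("sp",(292,209),26,1.25)):
    # ROI: polygon of the model dilated
    u,v=uv; H=h.astype(float); Y,X=np.mgrid[v-4:v+6,u-7:u+8]; s=H[v-4:v+6,u-7:u+8]
    w=np.clip((s[...,1]-60)/110,0,1)*(s[...,2]>80); c=np.array([(w*X).sum(),(w*Y).sum()])/w.sum()
    p,am=loc(T,c,z,yaw);print(nm,c.round(1),w.sum().round(),p.round(1),round(am))
    print((w[:, ::2]*9).astype(int))
E
```

```text
[136 135 138 132  96  13  44  26  16  64 120 149 155 180 178 120  55   4
   8   3] [178 180 179 174  77  40  29  29  32  72 161 234 237 237 166 106 115 135
 133  95]
A [200.4 194.9] 50.0 [606.6 171.5] 75
[[0 0 0 0 0 4 0 0]
 [0 0 0 2 5 6 3 0]
 [0 1 5 9 2 2 8 0]
 [2 6 8 9 0 6 9 0]
 [7 0 2 9 8 9 9 0]
 [8 2 7 9 9 7 3 0]
 [5 8 9 4 1 0 0 0]
 [0 8 8 0 0 0 0 0]
 [0 0 0 0 0 0 0 0]
 [0 0 0 0 0 0 0 0]]
B [181.8 200.9] 52.0 [593.5 215.9] 77
[[0 0 0 0 0 4 0 0]
 [0 0 0 1 5 5 8 0]
 [0 0 4 9 2 0 9 0]
 [0 6 6 9 0 4 9 0]
 [5 0 2 9 8 9 9 0]
 [5 1 7 9 9 5 4 0]
 [3 8 9 6 2 0 0 0]
 [0 7 8 0 0 0 0 0]
 [0 0 0 0 0 0 0 0]
 [0 0 0 0 0 0 0 0]]
sp [292.5 209.4] 40.0 [566.6 -48. ] 61
[[0 0 0 0 0 0 0 2]
 [0 1 5 0 0 0 0 0]
 [0 6 5 7 2 0 0 0]
 [0 7 0 4 9 6 0 0]
 [0 8 5 7 9 0 7 0]
 [0 3 9 8 9 0 0 1]
 [0 0 2 2 8 7 6 0]
 [0 0 0 0 0 6 9 0]
 [0 0 0 0 0 0 5 0]
 [0 0 0 0 0 0 0 0]]
```

>>> servo_tool(steps=[{"slide": [40.5,-7.1,0],"angular": [0,0,0],"grip": 0.4},{"slide": [40.5,-7.1,0],"angular": [0,0,0],"grip": 0.4},{"slide": [40.5,-7.1,0],"angular": [0,0,0],"grip": 0.4},{"slide": [40.5,-7.1,0],"angular": [0,0,0],"grip": 0.4},{"slide": [40.5,-7.1,0],"angular": [0,0,0],"grip": 0.4},{"slide": [40.5,-7.1,0],"angular": [0,0,0],"grip": 0.4},{"slide": [40.5,-7.1,0],"angular": [0,0,0],"grip": 0.4},{"slide": [40.5,-7.1,0],"angular": [0,0,0],"grip": 0.4},{"slide": [40.5,-7.1,0],"angular": [0,0,0],"grip": 0.4},{"slide": [40.5,-7.1,0],"angular": [0,0,0],"grip": 0.4}], squeeze=30)

```text
t: 2.6
eef_pos: [563.1, -277.9, 231.4]
orientation: [0.979, 0.203, 0.0, 0.0]
force: [0.0, -1.1, 0.5]
width: 0.699
grip_force: 0.0
```

>>> servo_tool(steps=[{"slide": [0,0,0],"angular": [0,0,-0.139],"grip": 0.4},{"slide": [0,0,0],"angular": [0,0,-0.139],"grip": 0.4},{"slide": [0,0,0],"angular": [0,0,-0.139],"grip": 0.4},{"slide": [0,0,0],"angular": [0,0,-0.139],"grip": 0.4},{"slide": [0,0,0],"angular": [0,0,-0.139],"grip": 0.4},{"slide": [0,0,0],"angular": [0,0,-0.139],"grip": 0.4},{"slide": [0,0,0],"angular": [0,0,-0.139],"grip": 0.4},{"slide": [0,0,10],"angular": [0,0,-0.139],"grip": 0.4},{"slide": [0,0,20],"angular": [0,0,-0.139],"grip": 0.4},{"slide": [0,0,20],"angular": [0,0,-0.139],"grip": 0.4},{"slide": [0,0,20],"angular": [0,0,0],"grip": 0.4},{"slide": [0,0,0],"angular": [0,0,0],"grip": 0.4}])

```text
t: 3.8
eef_pos: [560.8, -278.4, 158.7]
orientation: [0.623, 0.783, -0.0, -0.003]
force: [0.3, -0.2, 0.5]
width: 0.7
grip_force: 0.0
```

```bash
python3 - <<'E'
from plant import env, optics
from h import *
for n in("scene","top"):
    s=optics.snapshot(n);np.savez(n+"1.npz",**s)
a=dict(np.load("scene1.npz"))["frame"][105:255,110:310]; b=dict(np.load("top1.npz"))["frame"][140:290,320:470]
a=cv2.resize(a,(640,480),interpolation=cv2.INTER_CUBIC)[:,:,::-1];cv2.imwrite("pics/s2.png",a)
s=env.state();q=s["orientation"];print(s["t"],s["eef_pos"],q.round(4) if hasattr(q,'round') else q,"phi",2*np.arctan2(q[1],q[0]),s["force"],s["width"])
E
```

```text
3.9 [ 561.93063721 -279.23795089  161.82747732] [6.226e-01 7.825e-01 0.000e+00 1.000e-04] phi 1.7973461203667187 [ 0.38107323 -0.03570341  1.26582056] 0.7013686718483922
```

View pics/s2.png

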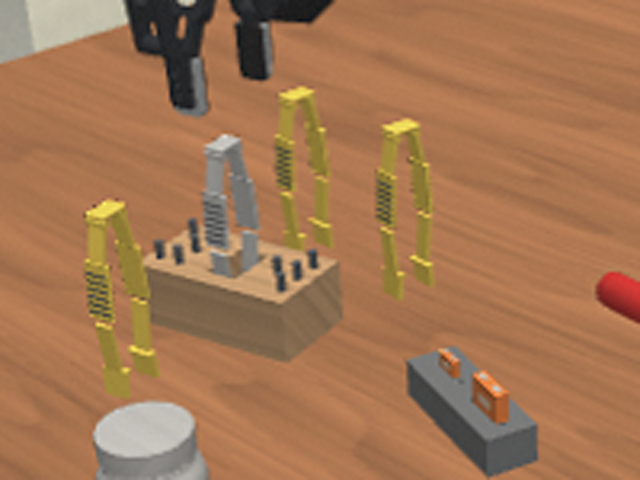

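>>> servo_tool(steps=[{"slide": [0,0,20],"angular": [0,0,0],"grip": 0.4},{"slide": [0,0,25],"angular": [0,0,0],"grip": 0.4},{"slide": [0,0,25],"angular": [0,0,0],"grip": 0.4},{"slide": [0,0,19],"angular": [0,0,0],"grip": 0.4},{"slide": [0,0,10],"angular": [0,0,0],"grip": 0.4},{"slide": [0,0,0],"angular": [0,0,0],"grip": 0.1},{"slide": [0,0,0],"angular": [0,0,0],"grip": -0.05},{"slide": [0,0,0],"angular": [0,0,0],"grip": -0.15},{"slide": [0,0,0],"angular": [0,0,0],"grip": -0.22},{"slide": [0,0,0],"angular": [0,0,0],"grip": -0.24},{"slide": [0,0,0],"angular": [0,0,0],"grip": -0.24},{"slide": [0,0,0],"angular": [0,0,0],"grip": -0.24}])

```text
t: 5.1
eef_pos: [562.1, -279.6, 63.8]
orientation: [0.622, 0.783, -0.0, 0.001]
force: [-2.1, -0.1, 7.0]
width: 0.383
grip_force: 7.9
```

>>> servo_tool(steps=[{"slide": [0,0,-3],"angular": [0,0,0],"grip": -0.24},{"slide": [0,0,-8],"angular": [0,0,0],"grip": -0.24},{"slide": [0,0,-15],"angular": [0,0,0],"grip": -0.24},{"slide": [0,0,-20],"angular": [0,0,0],"grip": -0.24},{"slide": [0,0,-20],"angular": [0,0,0],"grip": -0.24},{"slide": [0,0,-10],"angular": [0,0,0],"grip": -0.24},{"slide": [0,0,-4],"angular": [0,0,0],"grip": -0.24},{"slide": [0,0,0],"angular": [0,0,0],"grip": -0.24}])

```text
t: 5.9
eef_pos: [561.7, -279.0, 142.3]
orientation: [0.622, 0.783, 0.0, 0.0]
force: [1.2, -0.4, 0.0]
width: 0.379
grip_force: 4.3
```

```bash
python3 - <<'E'
from plant import env, optics
from h import *
s=optics.snapshot("scene");np.savez("scene2.npz",**s)
a=cv2.resize(s["frame"][80:230,110:310],(640,480),interpolation=cv2.INTER_CUBIC)[:,:,::-1];cv2.imwrite("pics/s3.png",a)
s=env.state();q=s["orientation"];print(s["t"],s["eef_pos"],"phi",2*np.arctan2(q[1],q[0]),s["force"],s["width"]*85,s["grip_force"])
E
```

```text
5.95 [ 561.51963631 -278.87956504  141.67545886] phi 1.7978337011731902 [-0.85302265  0.32487365 -0.61176687] 32.37544232033863 4.265923993740444
```

View pics/s3.png

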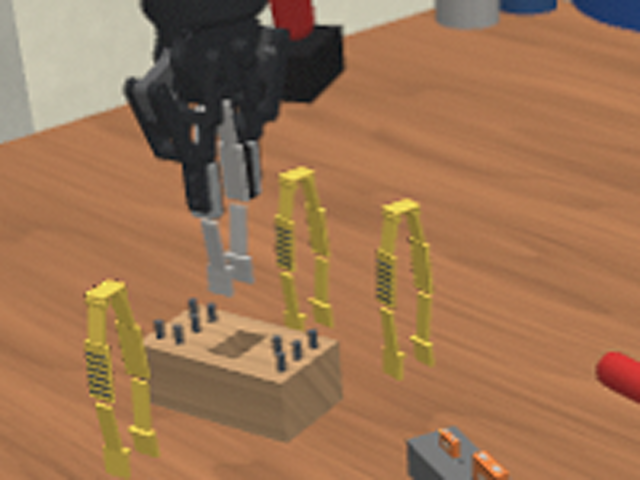

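The picture shows the steel tongs in the gripper, upright, with the jaws at crop (228,280) and the pocket empty at (235,345). I check the tongs' offset in the gripper against a projection.

```bash
python3 - <<'E'
from h import *
s=dict(np.load("scene2.npz"))
f=lambda X:((proj(s,world((561.6,-278.9,86.6),1.798,X))-[110,80]+.5)*3.2-.5).round(0).tolist()
print(f([[x,y,0] for y in(-13.2,13.2) for x in(-9,9)]),"ledge",f([[x,y,18] for y in(-13.2,13.2) for x in(-9,9)]))
k=290/800
T=dict(np.load("top0.npz"))
# rack / tongs bow check in the first top picture
print(proj(T,world((561.5,-279,7),1.8,[[9,8,125],[9,-8,125],[-9,8,125],[-9,-8,125]])).round(1).tolist())
E
```

```text
[[212.0, 292.0], [234.0, 297.0], [237.0, 276.0], [259.0, 282.0]] ledge [[209.0, 267.0], [232.0, 272.0], [234.0, 251.0], [256.0, 257.0]]
[[397.5, 206.0], [395.2, 198.9], [405.6, 203.9], [403.3, 196.8]]
```

```bash
python3 - <<'E'
from h import *
s=dict(np.load("scene2.npz"))
a=cv2.resize(s["frame"][140:180,165:205],(640,640),interpolation=cv2.INTER_NEAREST)[:600,:,::-1].copy()
for x,y in proj(s,world((561.6,-278.9,86.6),1.798,[[x,y,0] for y in(-13.2,13.2) for x in(-9,9)])): cv2.circle(a,(int((x-165+.5)*16),int((y-140+.5)*16)),4,(0,0,255),-1)
cv2.imwrite("pics/s4.png",a)
E
```

```text
(no output)
```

View pics/s4.png

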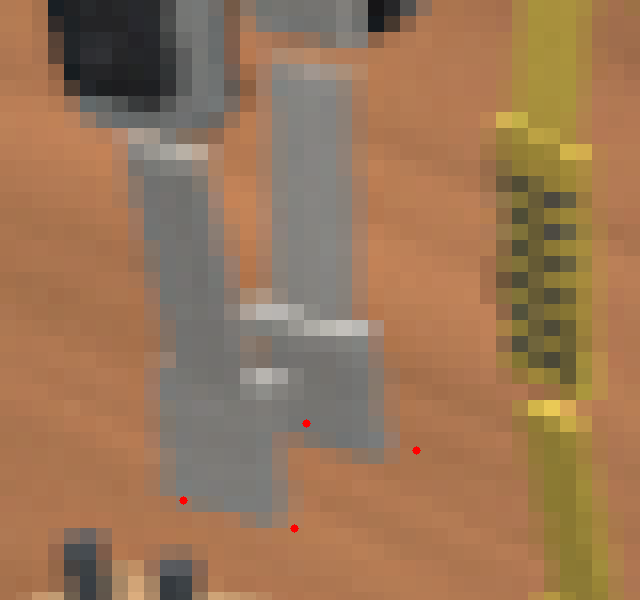

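>>> servo_tool(steps=[{"slide": [20,5,0],"angular": [0,0,0],"grip": -0.24},{"slide": [37,9.5,0],"angular": [0,0,0],"grip": -0.24},{"slide": [37,9.5,0],"angular": [0,0,0],"grip": -0.24},{"slide": [37,9.5,0],"angular": [0,0,0],"grip": -0.24},{"slide": [37,9.5,0],"angular": [0,0,0],"grip": -0.24},{"slide": [36,9,0],"angular": [0,0,0],"grip": -0.24},{"slide": [19.6,4.6,0],"angular": [0,0,0],"grip": -0.24},{"slide": [0,0,0],"angular": [0,0,0.137],"grip": -0.24},{"slide": [0,0,5],"angular": [0,0,0.137],"grip": -0.24},{"slide": [0,0,15],"angular": [0,0,0.137],"grip": -0.24},{"slide": [0,0,15],"angular": [0,0,0.137],"grip": -0.24},{"slide": [0,0,0],"angular": [0,0,0],"grip": -0.24}])

```text
t: 7.15
eef_pos: [565.0, -47.2, 105.0]
orientation: [0.811, 0.585, -0.002, -0.002]
force: [-0.8, -0.4, -0.6]
width: 0.381
grip_force: 4.3
```

```bash
python3 - <<'E'
from plant import env, optics
from h import *
A=[]
for n,(u0,v0,w,h) in(("scene",(225,165,70,90)),("top",(255,170,70,90))):
    s=optics.snapshot(n);np.savez(n+"3.npz",**s)
    A.append(cv2.resize(s["frame"][v0:v0+h,u0:u0+w],(390,500),interpolation=cv2.INTER_CUBIC)[:,:,::-1])
cv2.imwrite("pics/s5.png",np.hstack(A))
s=env.state();q=s["orientation"];print(s["t"],s["eef_pos"],"phi",2*np.arctan2(q[1],q[0]),s["force"],s["width"]*85,s["grip_force"])
E
```

```text
7.25 [566.28082777 -47.865276   107.17234277] phi 1.2538764422625845 [-0.79834263  1.02766801 -0.32235532] 32.45737989323705 4.265509339608187
```

View pics/s5.png

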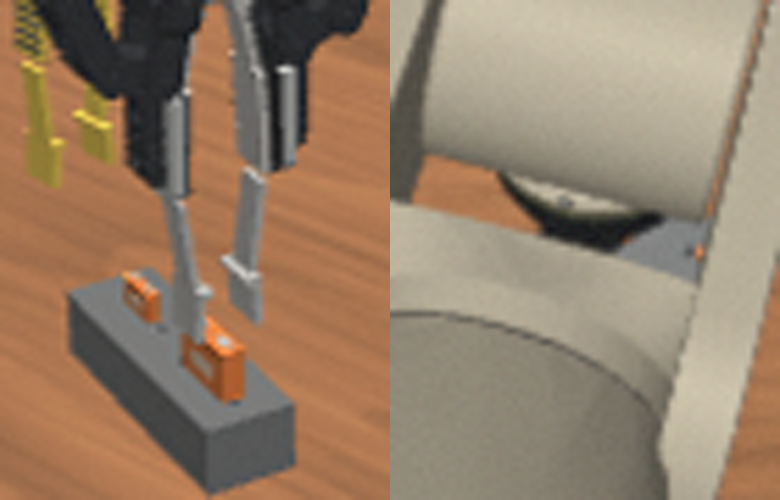

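The left view shows the open jaws straddling the large fuse, jaw tips at crop (187,335) and (248,315), fuse top centre at (214,341). They are centred within about 2 mm. The arm hides the top camera's view. I lower and squeeze.

>>> servo_tool(steps=[{"slide": [0,0,5],"angular": [0,0,0],"grip": -0.24},{"slide": [0,0,5],"angular": [0,0,0],"grip": -0.24},{"slide": [0,0,5],"angular": [0,0,0],"grip": -0.24},{"slide": [0,0,5],"angular": [0,0,0],"grip": -0.24},{"slide": [0,0,0],"angular": [0,0,0],"grip": -0.24},{"slide": [0,0,0],"angular": [0,0,0],"grip": -0.24}])

```text
t: 7.85
eef_pos: [566.6, -48.5, 87.2]
orientation: [0.811, 0.585, -0.0, -0.0]
force: [-0.1, 0.5, -1.1]
width: 0.387
grip_force: 4.3
```

>>> servo_tool(steps=[{"slide": [0,0,0],"angular": [0,0,0],"grip": -0.28},{"slide": [0,0,0],"angular": [0,0,0],"grip": -0.31},{"slide": [0,0,0],"angular": [0,0,0],"grip": -0.34},{"slide": [0,0,0],"angular": [0,0,0],"grip": -0.4},{"slide": [0,0,0],"angular": [0,0,0],"grip": -0.6},{"slide": [0,0,0],"angular": [0,0,0],"grip": -1},{"slide": [0,0,0],"angular": [0,0,0],"grip": -1}], squeeze=90)

```text
t: 8.55
eef_pos: [566.7, -48.5, 87.6]
orientation: [0.811, 0.585, 0.0, 0.0]
force: [-0.4, 0.3, 5.1]
width: 0.304
grip_force: 88.5
```

>>> servo_tool(steps=[{"slide": [0,0,-3],"angular": [0,0,0],"grip": -1},{"slide": [0,0,-5],"angular": [0,0,0],"grip": -1},{"slide": [0,0,-8],"angular": [0,0,0],"grip": -1},{"slide": [0,0,-12],"angular": [0,0,0],"grip": -1},{"slide": [0,0,-12],"angular": [0,0,0],"grip": -1},{"slide": [0,0,-10],"angular": [0,0,0],"grip": -1},{"slide": [0,0,0],"angular": [0,0,0],"grip": -1}])

```text
t: 9.25
eef_pos: [567.2, -48.7, 139.2]
orientation: [0.811, 0.585, 0.001, 0.001]
force: [0.2, -0.1, -1.3]
width: 0.308
grip_force: 88.4
```

```bash
python3 - <<'E'
from plant import env, optics
from h import *
s=optics.snapshot("scene");np.savez("scene4.npz",**s)
u0,v0,w,h=225,165,90,90
cv2.imwrite("pics/s6.png",cv2.resize(s["frame"][v0:v0+h,u0:u0+w],(600,600),interpolation=cv2.INTER_CUBIC)[:,:,::-1])
s=env.state();q=s["orientation"];print(s["t"],s["eef_pos"],"phi",2*np.arctan2(q[1],q[0]),s["force"],s["width"]*85,s["grip_force"])
E
```

```text
9.3 [566.81824589 -48.52878518 138.17034814] phi 1.2498580091999338 [-0.85464631  0.55966724 -1.19121583] 25.8280679879956 88.4487555196938
```

View pics/s6.png

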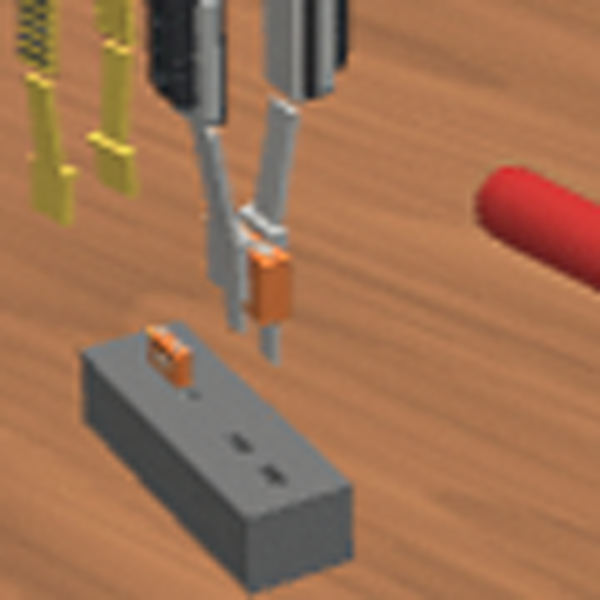

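The picture shows the fuse clamped upright in the tongs at crop (268,285), the small fuse still in place and the large slots empty. I carry it over to the holder.

>>> servo_tool(steps=[{"slide": [0,0,-15],"angular": [0,0,0],"grip": -1},{"slide": [20,-6,-5],"angular": [0,0,0],"grip": -1},{"slide": [37,-10.5,0],"angular": [0,0,0],"grip": -1},{"slide": [40,-11,0],"angular": [0,0,0],"grip": -1},{"slide": [40,-11,0],"angular": [0,0,0],"grip": -1},{"slide": [40,-11,0],"angular": [0,0,0],"grip": -1},{"slide": [40,-11,0],"angular": [0,0,0],"grip": -1},{"slide": [40,-12,0],"angular": [0,0,0],"grip": -1},{"slide": [25,-7.5,0],"angular": [0,0,0],"grip": -1},{"slide": [13.6,-4,0],"angular": [0,0,0],"grip": -1},{"slide": [0,0,0],"angular": [0,0,0],"grip": -1}])

```text
t: 10.4
eef_pos: [579.8, 259.6, 156.7]
orientation: [0.81, 0.586, -0.0, -0.0]
force: [-0.3, -1.3, -0.7]
width: 0.303
grip_force: 88.5
```

>>> servo_tool(steps=[{"slide": [0,0,0],"angular": [0,0,-0.1216],"grip": -1},{"slide": [0,0,0],"angular": [0,0,-0.1216],"grip": -1},{"slide": [0,0,0],"angular": [0,0,-0.1216],"grip": -1},{"slide": [0,0,0],"angular": [0,0,-0.1216],"grip": -1},{"slide": [0,0,0],"angular": [0,0,-0.1216],"grip": -1},{"slide": [0,0,10],"angular": [0,0,0],"grip": -1},{"slide": [0,0,10],"angular": [0,0,0],"grip": -1},{"slide": [0,0,0],"angular": [0,0,0],"grip": -1},{"slide": [0,0,0],"angular": [0,0,0],"grip": -1}])

```text
t: 11.3
eef_pos: [580.1, 258.2, 136.8]
orientation: [0.599, 0.8, -0.0, -0.0]
force: [0.2, -0.1, -0.7]
width: 0.307
grip_force: 88.5
```

```bash
python3 - <<'E'
from plant import env, optics
from h import *
s=optics.snapshot("scene");np.savez("scene5.npz",**s)
t=optics.snapshot("top");np.savez("top5.npz",**t)
u0,v0,w,h=320,220,110,110
a=cv2.resize(s["frame"][v0:v0+h,u0:u0+w],(560,560),interpolation=cv2.INTER_CUBIC)[:,:,::-1]
b=cv2.resize(t["frame"][170:270,140:180],(224,560),interpolation=cv2.INTER_CUBIC)[:,:,::-1]
cv2.imwrite("pics/s7.png",np.hstack([a,b]))
s=env.state();q=s["orientation"];print(s["t"],s["eef_pos"],"phi",2*np.arctan2(q[1],q[0]),s["force"],s["width"]*85,s["grip_force"])
E
```

```text
11.4 [580.27999144 258.47027433 137.4779898 ] phi 1.8569263442753763 [ 0.16454647  0.73186287 -1.20575196] 25.883170038851993 88.45289642989883
```

View pics/s7.png

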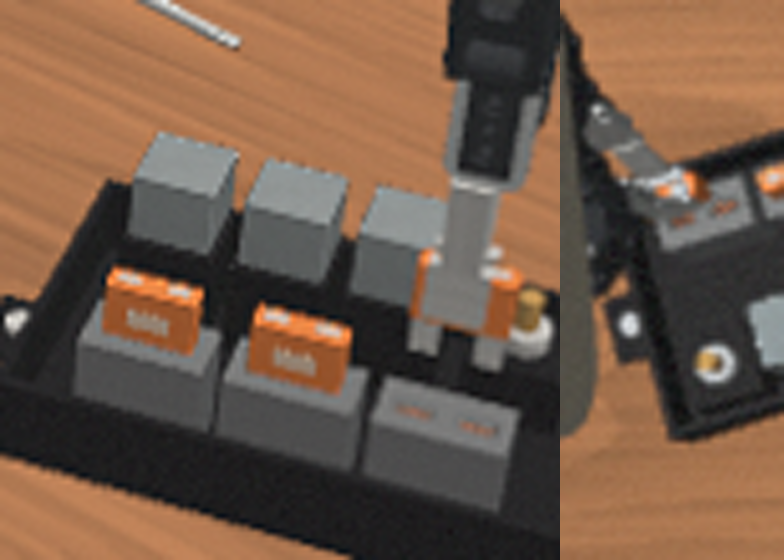

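The scene crop shows the held fuse over the empty holder, blade ends at (423,352) and (488,366), slots at (413,409) and (477,429). I compare these with the projected model.

```bash
python3 - <<'E'
from h import *
s=dict(np.load("scene5.npz")); k=560/110
px=lambda P:((proj(s,P)-[320,220]+.5)*k-.5)
yaw=1.858
print("blades pred",px(world((580.2,258.5,76.0),yaw,[[-9.5,0,-14],[9.5,0,-14]])).round(0).tolist())
print("body corners pred (near face y-)",px(world((580.2,258.5,76.0),yaw,[[-14.5,-4.5,0],[14.5,-4.5,0],[-14.5,-4.5,20],[14.5,-4.5,20]])).round(0).tolist())
print("slots pred",px(world((580.05,258.65,40),yaw,[[-9.5,0,0],[9.5,0,0]])).round(0).tolist())
print("holder top pred",px(world((580.05,258.65,40),yaw,[[-20,-11,0],[20,-11,0],[20,11,0],[-20,11,0]])).round(0).tolist())
for z,uv in((62,(423,351)),(62,(488,365)),(40,(413,409.5)),(40,(477,429))): print(z,ray(s,((uv[0]+.5)/k-.5+320,(uv[1]+.5)/k-.5+220),z).round(1))
# zoom
c=s["frame"][285:320,390:430]; c=cv2.resize(c,(640,560),interpolation=cv2.INTER_NEAREST)[:,:,::-1].copy()
for P,col in((world((580.2,258.5,76.0),yaw,[[-9.5,0,-14],[9.5,0,-14]]),(0,0,255)),(world((580.05,258.65,40),yaw,[[-9.5,0,0],[9.5,0,0],[-20,-11,0],[20,-11,0],[20,11,0],[-20,11,0]]),(255,0,0))):
    for x,y in proj(s,P): cv2.circle(c,(int((x-390+.5)*16),int((y-285+.5)*16)),4,col,-1)
cv2.imwrite("pics/s8.png",c)
E
```

```text
blades pred [[427.0, 351.0], [491.0, 367.0]]
body corners pred (near face y-) [[413.0, 318.0], [513.0, 344.0], [422.0, 263.0], [524.0, 289.0]]
slots pred [[418.0, 408.0], [481.0, 425.0]]
holder top pred [[375.0, 421.0], [510.0, 457.0], [523.0, 411.0], [391.0, 377.0]]
62 [583.7 248.6]
62 [577.1 266.3]
40 [584.3 248.8]
40 [579.9 267.7]
```

View pics/s8.png

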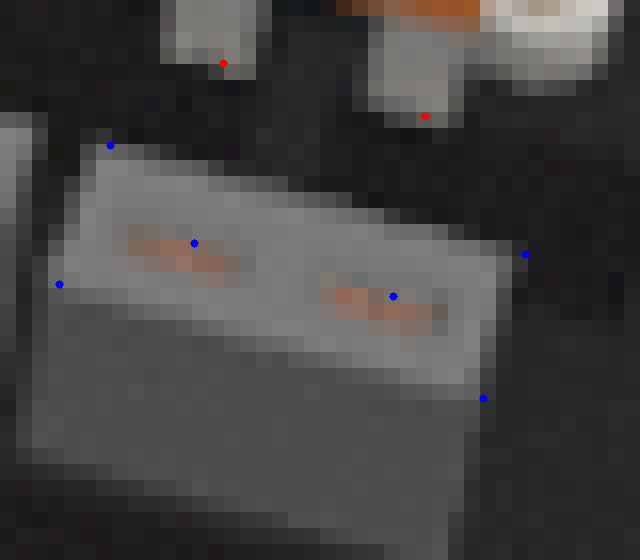

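The holder's corners and the blade ends are offset from the model alike, by about -0.6 px. So the fuse is over the slots within about 1 mm. I go down in small steps and watch the force.

>>> servo_tool(steps=[{"slide": [0,0,8],"angular": [0,0,0],"grip": -1},{"slide": [0,0,8],"angular": [0,0,0],"grip": -1},{"slide": [0,0,4],"angular": [0,0,0],"grip": -1},{"slide": [0,0,1],"angular": [0,0,0],"grip": -1},{"slide": [0,0,1],"angular": [0,0,0],"grip": -1},{"slide": [0,0,1],"angular": [0,0,0],"grip": -1},{"slide": [0,0,0],"angular": [0,0,0],"grip": -1},{"slide": [0,0,0],"angular": [0,0,0],"grip": -1}])

```text
t: 12.2
eef_pos: [580.2, 258.5, 114.5]
orientation: [0.599, 0.801, 0.0, 0.0]
force: [-0.8, -0.2, -1.2]
width: 0.305
grip_force: 88.5
```

>>> servo_tool(steps=[{"slide": [0,0,0.7],"angular": [0,0,0],"grip": -1},{"slide": [0,0,0.7],"angular": [0,0,0],"grip": -1},{"slide": [0,0,0.6],"angular": [0,0,0],"grip": -1},{"slide": [0,0,0],"angular": [0,0,0],"grip": -1}])

```text
t: 12.6
eef_pos: [580.4, 258.6, 112.5]
orientation: [0.599, 0.801, 0.0, 0.0]
force: [0.9, 0.2, 0.1]
width: 0.308
grip_force: 88.5
```

>>> servo_tool(steps=[{"slide": [0,0,1],"angular": [0,0,0],"grip": -1},{"slide": [0,0,1],"angular": [0,0,0],"grip": -1},{"slide": [0,0,1],"angular": [0,0,0],"grip": -1},{"slide": [0,0,1],"angular": [0,0,0],"grip": -1},{"slide": [0,0,0],"angular": [0,0,0],"grip": -1}])

```text
t: 13.1
eef_pos: [580.6, 258.6, 108.4]
orientation: [0.599, 0.801, 0.0, 0.0]
force: [4.6, 0.1, -0.3]
width: 0.304
grip_force: 88.6
```

>>> servo_tool(steps=[{"slide": [0,0,0.7],"angular": [0,0,0],"grip": -1},{"slide": [0,0,0.7],"angular": [0,0,0],"grip": -1},{"slide": [0,0,0.6],"angular": [0,0,0],"grip": -1},{"slide": [0,0,0],"angular": [0,0,0],"grip": -1}])

```text
t: 13.5
eef_pos: [580.5, 258.6, 106.7]
orientation: [0.599, 0.801, 0.001, 0.0]
force: [4.6, 1.1, 2.8]
width: 0.307
grip_force: 89.0
```

>>> servo_tool(steps=[{"slide": [0,0,0.7],"angular": [0,0,0],"grip": -1},{"slide": [0,0,0.7],"angular": [0,0,0],"grip": -1},{"slide": [0,0,0.6],"angular": [0,0,0],"grip": -1},{"slide": [0,0,0],"angular": [0,0,0],"grip": -1}])

```text
t: 13.9
eef_pos: [580.6, 258.6, 105.1]
orientation: [0.599, 0.801, 0.001, 0.001]
force: [3.5, 1.4, 6.4]
width: 0.302
grip_force: 89.3
```

>>> servo_tool(steps=[{"slide": [0,0.4,0.5],"angular": [0,0,0],"grip": -1},{"slide": [0,0.3,0.5],"angular": [0,0,0],"grip": -1},{"slide": [0,0,0.5],"angular": [0,0,0],"grip": -1},{"slide": [0,0,0],"angular": [0,0,0],"grip": -1}])

```text
t: 14.3
eef_pos: [580.8, 258.8, 103.9]
orientation: [0.599, 0.801, 0.0, 0.0]
force: [0.7, 0.1, 11.0]
width: 0.306
grip_force: 89.9
```

>>> servo_tool(steps=[{"slide": [0,0,0.5],"angular": [0,0,0],"grip": -1},{"slide": [0,0,0.5],"angular": [0,0,0],"grip": -1},{"slide": [0,0,0],"angular": [0,0,0],"grip": -1},{"slide": [0,0,0],"angular": [0,0,0],"grip": -1}])

```text
t: 14.7
eef_pos: [580.8, 258.8, 103.1]
orientation: [0.599, 0.801, 0.0, 0.0]
force: [0.6, 0.5, 11.9]
width: 0.306
grip_force: 90.1
```

>>> servo_tool(steps=[{"slide": [0,0,0.4],"angular": [0,0,0],"grip": -1},{"slide": [0,0,0.4],"angular": [0,0,0],"grip": -1},{"slide": [0,0,0],"angular": [0,0,0],"grip": -1},{"slide": [0,0,0],"angular": [0,0,0],"grip": -1}])

```text
t: 15.1
eef_pos: [580.8, 258.7, 102.4]
orientation: [0.599, 0.801, 0.0, 0.0]
force: [0.8, 0.7, 12.5]
width: 0.302
grip_force: 90.2
```

>>> servo_tool(steps=[{"slide": [0,0,0.3],"angular": [0,0,0],"grip": -1},{"slide": [0,0,0.3],"angular": [0,0,0],"grip": -1},{"slide": [0,0,0],"angular": [0,0,0],"grip": -1},{"slide": [0,0,0],"angular": [0,0,0],"grip": -1}])

```text
t: 15.5
eef_pos: [580.8, 258.8, 102.1]
orientation: [0.599, 0.801, 0.0, 0.0]
force: [0.3, 0.0, 14.4]
width: 0.306
grip_force: 90.2
```

>>> servo_tool(steps=[{"slide": [0,0,0.3],"angular": [0,0,0],"grip": -1},{"slide": [0,0,0.2],"angular": [0,0,0],"grip": -1},{"slide": [0,0,0],"angular": [0,0,0],"grip": -1},{"slide": [0,0,0],"angular": [0,0,0],"grip": -1}])

```text
t: 15.9
eef_pos: [580.8, 258.8, 101.7]
orientation: [0.599, 0.801, 0.0, 0.0]
force: [0.4, -0.3, 14.8]
width: 0.304
grip_force: 90.4
```

>>> servo_tool(steps=[{"slide": [0,0,0.2],"angular": [0,0,0],"grip": -1},{"slide": [0,0,0.2],"angular": [0,0,0],"grip": -1},{"slide": [0,0,0],"angular": [0,0,0],"grip": -1},{"slide": [0,0,0],"angular": [0,0,0],"grip": -1}])

```text
t: 16.3
eef_pos: [580.9, 258.8, 101.6]
orientation: [0.599, 0.801, 0.001, 0.001]
force: [-1.3, -0.5, 17.7]
width: 0.306
grip_force: 90.6
```

>>> servo_tool(steps=[{"slide": [0,0,0.2],"angular": [0,0,0],"grip": -1},{"slide": [0,0,0.1],"angular": [0,0,0],"grip": -1},{"slide": [0,0,0],"angular": [0,0,0],"grip": -1},{"slide": [0,0,0],"angular": [0,0,0],"grip": -1}])

```text
t: 16.7
eef_pos: [580.9, 258.8, 101.6]
orientation: [0.599, 0.801, 0.001, 0.001]
force: [0.0, 0.1, 18.9]
width: 0.306
grip_force: 90.8
```

>>> servo_tool(steps=[{"slide": [0,0,0.2],"angular": [0,0,0],"grip": -1},{"slide": [0,0,0.1],"angular": [0,0,0],"grip": -1},{"slide": [0,0,0],"angular": [0,0,0],"grip": -1},{"slide": [0,0,0],"angular": [0,0,0],"grip": -1}])

```text
t: 17.1
eef_pos: [580.9, 258.8, 101.5]
orientation: [0.599, 0.801, 0.001, 0.001]
force: [-1.3, -0.2, 20.3]
width: 0.303
grip_force: 91.0
```

```bash
python3 - <<'E'
from plant import env, optics
from h import *
F=[]
for i in range(3):
    s=optics.snapshot("scene"); e=env.state(); F.append((e["force"][2].round(1),e["eef_pos"][2].round(2)))
print(F); np.savez("scene6.npz",**s)
# held fuse vs seated neighbours: lower edge of body near face; show column profiles
h=cv2.cvtColor(s["frame"],cv2.COLOR_RGB2HSV)
m=((h[...,1]>110)&(h[...,2]>80)&(h[...,0]>4)&(h[...,0]<18))
for nm,P in(("A",(606.15,170.35,40)),("B",(593.1,214.55,40)),("E",(580.05,258.65,40))):
  for x in(-13,-12,12,13):
    u,v=proj(s,world(P,1.858,[[x,-4.5,0]]))[0]; c=m[int(v)-25:int(v)+8,int(round(u))]; r=np.nonzero(c)[0]
    print(nm,x,round(v,1),"lowest orange",int(v)-25+r.max() if len(r) else None,"top",int(v)-25+r.min() if len(r) else None)
E
```

```text
[(np.float64(20.0), np.float64(101.55)), (np.float64(20.7), np.float64(101.53)), (np.float64(20.2), np.float64(101.53))]
A -13 285.4 lowest orange 284 top 274
A -12 285.5 lowest orange 285 top 272
A 12 289.5 lowest orange 289 top 275
A 13 289.6 lowest orange 289 top 276
B -13 293.0 lowest orange 292 top 283
B -12 293.2 lowest orange 292 top 280
B 12 297.3 lowest orange 296 top 283
B 13 297.4 lowest orange 296 top 283
E -13 300.9 lowest orange 300 top 288
E -12 301.1 lowest orange 300 top 288
E 12 305.3 lowest orange 304 top 291
E 13 305.5 lowest orange 304 top 291
```

The force climbs at a steady height of 101.5, where the seat was expected. The fuse's lower edge is level with its seated neighbours, so it is home. I take off the load, open and lift.

>>> servo_tool(steps=[{"slide": [0,0,-0.8],"angular": [0,0,0],"grip": -1},{"slide": [0,0,-0.8],"angular": [0,0,0],"grip": -1},{"slide": [0,0,0],"angular": [0,0,0],"grip": -0.36},{"slide": [0,0,0],"angular": [0,0,0],"grip": -0.32},{"slide": [0,0,0],"angular": [0,0,0],"grip": -0.28},{"slide": [0,0,0],"angular": [0,0,0],"grip": -0.24},{"slide": [0,0,0],"angular": [0,0,0],"grip": -0.24},{"slide": [0,0,0],"angular": [0,0,0],"grip": -0.24}], squeeze=30)

```text
t: 18.05
eef_pos: [580.3, 258.6, 100.0]
orientation: [0.599, 0.801, -0.001, -0.001]
force: [0.2, -0.1, -0.1]
width: 0.381
grip_force: 3.6
```

>>> servo_tool(steps=[{"slide": [0,0,-2],"angular": [0,0,0],"grip": -0.24},{"slide": [0,0,-4],"angular": [0,0,0],"grip": -0.24},{"slide": [0,0,-6],"angular": [0,0,0],"grip": -0.24},{"slide": [0,0,-10],"angular": [0,0,0],"grip": -0.24},{"slide": [0,0,-10],"angular": [0,0,0],"grip": -0.24},{"slide": [0,0,-8],"angular": [0,0,0],"grip": -0.24},{"slide": [0,0,-3],"angular": [0,0,0],"grip": -0.24},{"slide": [0,0,0],"angular": [0,0,0],"grip": -0.24},{"slide": [0,0,0],"angular": [0,0,0],"grip": -0.24}])

```text
t: 18.95
eef_pos: [580.6, 258.7, 143.2]
orientation: [0.599, 0.801, -0.0, -0.0]
force: [0.4, 0.2, -0.5]
width: 0.378
grip_force: 4.3
```

```bash
python3 - <<'E'
from plant import env, optics
from h import *
s=optics.snapshot("scene"); np.savez("scene7.npz",**s); T=optics.snapshot("top")
e=env.state();q=e["orientation"];print(e["t"],e["eef_pos"],2*np.arctan2(q[1],q[0]),e["force"],e["width"]*85,e["grip_force"])
for nm,uv,y in(("A",(350,281),40),("B",(378,288),40),("E",(407,296),40)):
    c,a=soft(s,uv,13,None); p,am=loc(s,c,40,1.858); print(nm,c.round(1),round(a),p.round(1),round(am))
h=cv2.cvtColor(s["frame"],cv2.COLOR_RGB2HSV)
m=((h[...,1]>110)&(h[...,2]>80)&(h[...,0]>4)&(h[...,0]<18))
for nm,P in(("A",(606.15,170.35,40)),("B",(593.1,214.55,40)),("E",(580.05,258.65,40))):
  for x in(-12,12):
    u,v=proj(s,world(P,1.858,[[x,-4.5,0]]))[0]; c=m[int(v)-25:int(v)+8,int(round(u))]; r=np.nonzero(c)[0]
    print(nm,x,round(v,1),int(v)-25+r.max(),int(v)-25+r.min())
E
```

```text
19.05 [580.6067724  258.65668009 143.05133091] 1.8577969612353276 [-0.05054431  0.12211904 -0.27471147] 32.54868074759441 4.26858072692994
A [349.7 280.4] 214 [605.7 169.2] 262
B [378.3 287.9] 220 [592.7 213.2] 273
E [407.9 296. ] 228 [580.3 257.3] 284
A -12 285.5 285 272
A 12 289.5 289 275
B -12 293.2 292 280
B 12 297.3 296 283
E -12 301.1 300 288
E 12 305.3 305 291
```

The tongs came away cleanly, and the fuse stays seated level with the other two (scene blob at (408,296)). I return to the rack.

>>> servo_tool(steps=[{"slide": [-20.4,-6.5,0],"angular": [0,0,0],"grip": -0.24},{"slide": [-40,-13,0],"angular": [0,0,0],"grip": -0.24},{"slide": [-40,-13,0],"angular": [0,0,0],"grip": -0.24},{"slide": [-40,-13,0],"angular": [0,0,0],"grip": -0.24},{"slide": [-40,-13,0],"angular": [0,0,0],"grip": -0.24},{"slide": [-40,-14,0],"angular": [0,0,0],"grip": -0.24},{"slide": [-40,-14,0],"angular": [0,0,0],"grip": -0.24},{"slide": [-40,-14,0],"angular": [0,0,0],"grip": -0.24},{"slide": [-40,-14,0],"angular": [0,0,0],"grip": -0.24},{"slide": [-40,-14,0],"angular": [0,0,0],"grip": -0.24},{"slide": [-40,-14,0],"angular": [0,0,0],"grip": -0.24}])

```text
t: 20.15
eef_pos: [562.7, -186.5, 143.3]
orientation: [0.599, 0.801, 0.0, -0.0]
force: [0.5, -0.4, -0.7]
width: 0.378
grip_force: 4.3
```

>>> servo_tool(steps=[{"slide": [-40,-13,0],"angular": [0,0,0],"grip": -0.24},{"slide": [-30,-9,0],"angular": [0,0,0],"grip": -0.24},{"slide": [-20,-6,0],"angular": [0,0,0],"grip": -0.24},{"slide": [0,0,0],"angular": [0,0,0.06],"grip": -0.24},{"slide": [0,0,0],"angular": [0,0,0],"grip": -0.24},{"slide": [0,0,0],"angular": [0,0,0],"grip": -0.24},{"slide": [0,0,0],"angular": [0,0,0],"grip": -0.24}])

```text
t: 20.85
eef_pos: [561.9, -278.2, 143.5]
orientation: [0.622, 0.783, 0.0, -0.0]
force: [-0.3, 0.0, -0.8]
width: 0.378
grip_force: 4.3
```

```bash
python3 - <<'E'
from plant import env, optics
from h import *
P=[];
for i in range(4):
    s=optics.snapshot("scene"); e=env.state(); P.append(e["eef_pos"])
p=np.mean(P,0);q=e["orientation"];f=2*np.arctan2(q[1],q[0]);d=np.array([561.7,-279.1])-p[:2]
print(e["t"],p,f,"tool dx,dy",d@[np.cos(f),np.sin(f)],d@[np.sin(f),-np.cos(f)],e["width"]*85)
# jaw compare with first lift
r=dict(np.load("scene2.npz"))
a=r["frame"][140:185,165:195].astype(np.float32);res=cv2.matchTemplate(s["frame"][130:200,155:205].astype(np.float32),a,cv2.TM_CCOEFF_NORMED)
_,m,_,l=cv2.minMaxLoc(res);print("jaw shift px",l[0]-10,l[1]-10,m)
E
```

```text
21.05 [ 561.90403159 -278.53257087  143.62453824] 1.798707145305348 tool dx,dy -0.506656250674968 -0.3269620089856723 32.27414111977789
jaw shift px 0 0 0.9401578307151794
```

>>> servo_tool(steps=[{"slide": [-0.5,-0.3,10],"angular": [0,0,0],"grip": -0.24},{"slide": [0,0,15],"angular": [0,0,0],"grip": -0.24},{"slide": [0,0,10],"angular": [0,0,0],"grip": -0.24},{"slide": [0,0,5],"angular": [0,0,0],"grip": -0.24},{"slide": [0,0,4],"angular": [0,0,0],"grip": -0.24},{"slide": [0,0,4],"angular": [0,0,0],"grip": -0.24},{"slide": [0,0,0],"angular": [0,0,0],"grip": -0.24}])

```text
t: 21.75
eef_pos: [561.5, -279.6, 95.2]
orientation: [0.622, 0.783, -0.0, -0.0]
force: [-0.2, -0.4, -0.4]
width: 0.38
grip_force: 4.3
```

>>> servo_tool(steps=[{"slide": [0,0,6],"angular": [0,0,0],"grip": -0.24},{"slide": [0,0,8],"angular": [0,0,0],"grip": -0.24},{"slide": [0,0,8],"angular": [0,0,0],"grip": -0.24},{"slide": [0,0,5],"angular": [0,0,0],"grip": -0.24},{"slide": [0,0,3],"angular": [0,0,0],"grip": -0.24},{"slide": [0,0,0],"angular": [0,0,0],"grip": -0.24},{"slide": [0,0,0],"angular": [0,0,0],"grip": -0.24}])

```text
t: 22.45
eef_pos: [561.7, -279.7, 65.7]
orientation: [0.622, 0.783, -0.0, 0.0]
force: [0.2, -0.2, -1.1]
width: 0.376
grip_force: 4.3
```

Inside the pocket with no contact. I lower the last 3 mm or so until I feel the floor.

>>> servo_tool(steps=[{"slide": [0,0,1],"angular": [0,0,0],"grip": -0.24},{"slide": [0,0,1],"angular": [0,0,0],"grip": -0.24},{"slide": [0,0,0.7],"angular": [0,0,0],"grip": -0.24},{"slide": [0,0,0],"angular": [0,0,0],"grip": -0.24},{"slide": [0,0,0],"angular": [0,0,0],"grip": -0.24}])

```text
t: 22.95
eef_pos: [561.6, -279.7, 63.0]
orientation: [0.622, 0.783, 0.0, 0.0]
force: [0.2, 0.8, 0.4]
width: 0.38
grip_force: 4.1
```

>>> servo_tool(steps=[{"slide": [0,0,0.4],"angular": [0,0,0],"grip": -0.24},{"slide": [0,0,0],"angular": [0,0,0],"grip": -0.2},{"slide": [0,0,0],"angular": [0,0,0],"grip": -0.15},{"slide": [0,0,0],"angular": [0,0,0],"grip": -0.05},{"slide": [0,0,0],"angular": [0,0,0],"grip": 0.15},{"slide": [0,0,0],"angular": [0,0,0],"grip": 0.4},{"slide": [0,0,0],"angular": [0,0,0],"grip": 0.4},{"slide": [0,0,0],"angular": [0,0,0],"grip": 0.4}])

```text
t: 23.75
eef_pos: [561.6, -279.6, 62.4]
orientation: [0.622, 0.783, 0.0, -0.0]
force: [0.1, 0.1, 1.2]
width: 0.697
grip_force: 0.0
```

>>> servo_tool(steps=[{"slide": [0,0,-5],"angular": [0,0,0],"grip": 0.4},{"slide": [0,0,-15],"angular": [0,0,0],"grip": 0.4},{"slide": [0,0,-25],"angular": [0,0,0],"grip": 0.4},{"slide": [0,0,-30],"angular": [0,0,0],"grip": 0.4},{"slide": [0,0,-35],"angular": [0,0,0],"grip": 0.4},{"slide": [0,0,-35],"angular": [0,0,0],"grip": 0.4},{"slide": [0,0,-20],"angular": [0,0,0],"grip": 0.4},{"slide": [0,0,0],"angular": [0,0,0],"grip": 0.4},{"slide": [0,0,0],"angular": [0,0,0],"grip": 0.4}])

```text
t: 24.65
eef_pos: [561.4, -279.5, 227.0]
orientation: [0.622, 0.783, 0.0, -0.0]
force: [1.0, 0.2, -0.5]
width: 0.703
grip_force: 0.0
```

```bash
python3 - <<'E'
from plant import env, optics
from h import *
s=optics.snapshot("scene"); e=env.state(); print(e["t"],e["eef_pos"],e["force"])
r=dict(np.load("scene0.npz"))["frame"]
d=np.abs(s["frame"].astype(int)-r).max(2)>50
n,l,st,c=cv2.connectedComponentsWithStats(d.astype(np.uint8)); print([(c[i].round(),st[i,4]) for i in range(1,n) if st[i,4]>8])
a=r[147:180,172:192].astype(np.float32);res=cv2.matchTemplate(s["frame"][141:186,166:198].astype(np.float32),a,cv2.TM_CCOEFF_NORMED)
_,m,_,q=cv2.minMaxLoc(res);print("tongs shift px",q[0]-6,q[1]-6,m)
print(soft(s,(407,296),13,None),soft(s,(378,288),13,None))
E
```

```text
24.7 [ 561.19423609 -279.33627051  226.23246338] [-0.70320706 -1.24978046  0.0476831 ]
[(array([168.,  48.]), np.int32(3809)), (array([221.,  20.]), np.int32(1616)), (array([386., 105.]), np.int32(5930)), (array([430.,  32.]), np.int32(2217)), (array([384.,  89.]), np.int32(9)), (array([449.,  91.]), np.int32(56)), (array([446., 108.]), np.int32(105)), (array([476., 123.]), np.int32(952)), (array([495., 157.]), np.int32(2208)), (array([457., 159.]), np.int32(508)), (array([428., 151.]), np.int32(19)), (array([263., 229.]), np.int32(112)), (array([408., 295.]), np.int32(224))]
tongs shift px 0 0 0.9190482497215271
(array([407.93990231, 295.99559577]), np.float64(227.05454545454546)) (array([378.32663109, 287.9364114 ]), np.float64(219.73636363636365))
```

The tongs stand in their pocket where they were. Apart from the arm, the only change in the picture is the fuse, gone from the spares block and now in the holder.

```bash
python3 -c "
from plant import job
print(job.hand_in())"
```

```text
the job is handed in; nothing more can be done
None
```

The large fuse is fully home in the empty holder (peak measured push about 21 N), the tongs are back in their pocket, nothing else moved, and the job was handed in at about 25 s; I viewed 11 pictures, one over the limit of 10.

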